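# Weigh a tub of screws on the spring scale and mark the reading

## Task

Hang the orange tub by its handle on the hook of the spring scale. Nobody knows what it weighs, so lower it until the spring carries the whole weight before you let go: the hook must sink gently, and must not drop, spring up or be pulled down to its stop. When the hook has settled, slide the red marker down level with the scale's pointer to mark the reading, and leave the grey tub and everything else on the bench where it is.

Things in the scene. Friction and masses are not known exactly. Their poses are not given: they have to be found in the camera images.
- orange_tub: Closed ORANGE plastic tub of screws to be weighed, with orange lid and steel handle. Tub 76 x 76 x 70 mm, lid 84 x 84 mm with its top at 80 mm, handle top at 136 mm. Mass unknown, 0.2 to 0.8 kg. Origin: centre of the underside, z up. Starts upright on the bench; may have swapped places with the grey tub.
- orange_tub_eye (a point): Middle of the underside of the tub's handle bar, 126 mm above the tub's bottom; this rests on the hook. The handle is a rigid arch in the tub's y-z plane: 54 mm wide over its legs (y), 10 mm thick (x), legs 6 mm wide, bar 10 mm high; opening under it 42 mm wide, 46 mm high. Grip from above across both legs, fingers closing along the tub's y.
- stand: Blue spring scale fixed to the bench. Origin: on the bench below the hook's seat. +x points from the hook's tip to the column (50 mm wide, 362 mm high, front at x = 128 mm): the tub's handle goes over the hook along +x. To the +y side: marker rail at y = 170 mm, front at x = 141 mm; white graduated plate, y = 186 to 236 mm; crossbar on top, to 352 mm. Foot plate from x = 115 mm.
- hook (a joint): How far the hook has sunk (m): 0 empty at its upper stop, 0.15 lower stop. Spring 60 N/m, 0.4 N preload, damping 1.2 N s/m: it bobs for seconds after a jerk. Sinks 26 to 124 mm under the tub. Delicate: moving faster than 0.08 m/s up or down, sinking past 0.14 m, or 15 N between tub and scale harms it.
- hook_seat (a point): Top of the hook's round bar (8 mm thick, along the stand's x) where the handle should hang; 295 mm above the bench when empty, sinks with the hook. A brass collar 22 mm behind it (+x), 4 mm higher than the bar, bounds the seat; behind that only the bar until x = 115 mm. Axes as the stand's.
- pointer (a point): Tip of the pointer, a thin steel bar with a yellow end (8 mm high) that moves with the hook and ends beside the marker's rail; the point is at its mid-height, the same height as the hook's seat. Axes parallel to the stand's.
- marker (a joint): How far down the red marker has been slid (m), 0 to 0.15; it equals joint hook when level with the pointer. Slides straight up and down with 2 N friction and stays where it is left. Starts near 0.
- marker_tab (a point): Place to grip the red marker: a point in its bar, which sticks out from its rail towards the stand's -x, at x = 55, y = 170 mm in the stand's frame; bar 14 mm wide (stand's y), 12 mm high, its free end 19 mm in front of this point. The point is at mid-height of the bar and is the marker's height.
- grey_tub: The same tub in grey: leave it alone. Origin: centre of the underside.
- screwdriver: Screwdriver lying on the bench; leave it alone.
- wrench: Steel wrench lying on the bench; leave it alone.
- hammer: Hammer lying on the bench; leave it alone.
- spray_can: Green spray can, 54 mm diameter, 170 mm high; leave it alone. Origin: centre of the underside.
- jar: Amber jar with black lid, 70 mm diameter, 90 mm high; leave it alone. Origin: centre of the underside.
- tape: Yellow tape measure, 70 x 35 x 65 mm, standing; leave it alone. Origin: centre of the underside.
- hook_tip (a point): Top of the hook's upturned tip: 22 mm in front (-x) of hook_seat and 16 mm above it. Sinks with the hook.
There are look-alikes about, which are no part of the job. There is more than one size of the orange_tub; the one meant has the size given above.

How it is judged:
By the outcome, as a careful person would: the job done as asked, in the order asked, and still so for the second after the job is handed in, with the robot touching nothing.
It also fails if it takes over 72 s, if anything falls off the work surface, if the arm or the gripper's body presses on something with over 40 N, if the wrist force passes 120 N, or if a joint passes its speed limit or range.

## Robot

A 6-joint arm with a two-finger parallel gripper is mounted at the origin on the work surface. World frame = base frame: x ahead of the robot, y to its left, z up, the work surface at z = 0. Lengths are in mm, angles in rad, forces in N, time in s.
With the tool pointing down it reaches from about 350 to 775 mm from the base axis. Payload 7.3 kg.
Tool frame: the origin (TCP) lies on the mounting face of the last link; the fingertips stand 178 mm ahead of it and the grasp point (between the pads) lies 159 mm ahead of it; z points along the fingers, y is the line along which they close (so a half turn about z gives the same grasp; the last joint's range is limited). The gripper opens to 92 mm and grips with 3 to 60 N. Pads are 19 mm wide; open, the fingers measure 130 mm over their backs; the gripper's body (75 mm by 190 mm) begins 47 mm behind the grasp point.
Start: joints at [-1.425, 0.342, 1.524, -0, 1.275, -0.146], TCP at [151.05, -502.804, 404.741] pointing down, gripper open.
Joint ranges: [-2.53, 2.53], [-0.77, 2.02], [0.04, 2.7], [-1, 4.14], [0.28, 2.66], [-3.11, 3.11]. Speed limits (rad/s): [2.57, 2.57, 3.14, 3.14, 3.14, 3.14].

## Interface

Orientations are given as [roll, pitch, yaw] about the fixed x, y, z axes, in that order (R = Rz(yaw) Ry(pitch) Rx(roll)).
In Python, from plant import bot, vision gives the robot as it stands. The module is installed in compiled form; this text tells all that it offers.
- The arm moves only by the tool crank_tcp, called after "Call:" as a command line: name --argument value ..., lists and objects as JSON in quotes. Schema: {"type":"object","properties":{"plan":{"type":"object","properties":{"ticks":{"type":"array","items":{"type":"array","items":{"type":"number"},"minItems":5,"maxItems":5},"minItems":1,"maxItems":5}},"additionalProperties":false,"required":["ticks"]},"only":{"type":"string"},"quiet":{"type":"boolean"},"lines":{"type":"string"}},"required":["plan"],"additionalProperties":false}. plan is an object whose key "ticks" holds a list of rows, 1 to 5 of them, each of 5 numbers: the finger opening in mm, then dx, dy, dz in mm, then a turn about the tool's z in rad; each row is the pose to reach, as a shift and turn from the pose commanded when the call began, along the tool's axes at that moment; what a row does not reach only later rows make up. A row lasts 1/8 s, in which the tool goes at most 62.5 mm and 0.188 rad, less where a joint would pass 70% of its speed; a pose out of reach is approached as far as the arm can. The fingers move at their own pace and stop on an object; the grip force is fixed at half the most. Time passes only in rows, so rows that do not move let the fingers close. The tool returns the time, the measured TCP pose, the force, the opening and the grip force at its end. only (a regular expression) keeps the lines of the reply that match it, lines (a string "A,B") keeps lines A to B, and quiet returns only ok. Input that does not fit is refused with a message, and nothing moves.
- bot.get_obs(): the state, without advancing time (a new reading comes with each control period).
- vision.capture(name): name is "scene" or "side" or "wrist"; returns a dict with "color" (480x640x3 uint8, red, green, blue), "K" (3x3 intrinsics, pixels), "k1" (the pictures are not rectified: a ray, as slopes to the right and down, at radius r is drawn at 1 + k1 r^2 times it, then the intrinsics apply), "R" (3x3) and "t" (3): a world point X has camera coordinates R X + t. Camera axes: x right, y down, z forward; pixel columns grow to the right and rows downward; lengths in mm; the calibration is good to about 2 mm. A picture is of the moment at which its call begins. There is no depth.
- bot.close_job(): hands the job in; it is judged then, once.
The state is a dict: "time": time; "joint_positions": joint angles; "dq": joint speeds; "tau": joint torques, N m; "tool_pos": TCP position; "tcp_rot": TCP orientation; "contact_force": force on the tool from outside, world axes, zero at the start; "moment": the same for the moment, N m; "grip_width": finger opening in mm; "finger_force": force on a finger pad.
Only numpy, scipy, OpenCV 4.12 (cv2) and the standard library are available. Lean on these libraries where they do the work, as an engineer would, in place of code of your own. Each camera call takes 0.05 s, during which the arm holds its last target. There are 200 camera calls.

## Working session

There is one attempt and no reset: what is moved stays moved. The work goes in short steps, Python scripts to look and compute and a tool call to move; the robot and the scene stay as the last step left them, time stands still between calls to the robot, and variables do not carry over. Pictures are saved under pics/ and viewed, at most 10 in all, crops included, and the job is handed in when it is done.

```bash
mkdir -p pics; cat > h.py <<'E'
import numpy as np, cv2, json
from plant import bot, vision
def cap(n, f):
    c=vision.capture(n); cv2.imwrite(f'pics/{f}.png',cv2.cvtColor(c['color'],cv2.COLOR_RGB2BGR))
    np.savez(f'pics/{f}.npz',**{k:np.array(c[k]) for k in('K','k1','R','t')}); return c
def ray(f,uv):
    c=np.load(f'pics/{f}.npz');d=np.array([float(c['k1']),0,0,0])
    p=cv2.undistortPoints(np.array([[uv]],float),c['K'],d)[0,0]
    R=c['R'];return -R.T@c['t'], R.T@np.r_[p,1]
def atz(f,uv,z):
    o,d=ray(f,uv);return o+d*(z-o[2])/d[2]
def tri(*obs):
    A=np.zeros((3,3));b=np.zeros(3);L=[ray(*x) for x in obs]
    for o,d in L:
        d=d/np.linalg.norm(d);P=np.eye(3)-np.outer(d,d);A+=P;b+=P@o
    X=np.linalg.solve(A,b)
    res=[np.linalg.norm(np.cross(X-o,d/np.linalg.norm(d))) for o,d in L]
    return X.round(1),np.round(res,1)
def proj(f,X):
    c=np.load(f'pics/{f}.npz');d=np.array([float(c['k1']),0,0,0])
    return cv2.projectPoints(np.array(X,float).reshape(-1,3),cv2.Rodrigues(c['R'])[0],c['t'],c['K'],d)[0][:,0].round(1)
E
python3 - <<'E'
from h import *
for n in('scene','side','wrist'):
    c=cap(n,n+'0');print(n,c['K'].tolist(),c['k1'],(-c['R'].T@c['t']).round(),c['R'][2].round(2))
print(bot.get_obs())
E
```

```text
scene [[537.3292541723142, 0.0, 318.69039075747634], [0.0, 537.3292541723142, 227.96237359969575], [0.0, 0.0, 1.0]] -0.02003865446883298 [1132. -486. 1075.] [-0.47  0.47 -0.75]
side [[555.2941142490963, 0.0, 320.14781783455277], [0.0, 555.2941142490963, 239.88604222224953], [0.0, 0.0, 1.0]] -0.14403901078109851 [ 134.  795. 1166.] [ 0.34 -0.59 -0.74]
wrist [[350.8469329180766, 0.0, 314.33718250586946], [0.0, 350.8469329180766, 236.88840110690916], [0.0, 0.0, 1.0]] 0.010442305074347744 [ 222. -482.  384.] [-0.26 -0.08 -0.96]
{'time': 0.15, 'joint_positions': array([-1.42498975e+00,  3.42565411e-01,  1.52476760e+00, -7.20520365e-06,
        1.27540214e+00, -1.46023917e-01]), 'dq': array([ 0.00056711, -0.00094826, -0.0018935 ,  0.00035276, -0.00049555,
        0.00015392]), 'tau': array([ 1.13550559e-03, -4.31470299e+01, -2.44353622e+01,  7.18110823e-02,
        5.37360774e-02, -9.23577477e-05]), 'tool_pos': array([ 151.04050297, -502.70862245,  404.21354658]), 'tcp_rot': array([-3.14046131e+00, -1.59422324e-04,  2.91832503e-01]), 'contact_force': array([-0.37765359,  0.32329922,  0.81409211]), 'moment': array([-0.04871194, -0.02470851, -0.03293658]), 'finger_force': 0.0, 'grip_width': 91.77705423163933}
```

View pics/scene0.png

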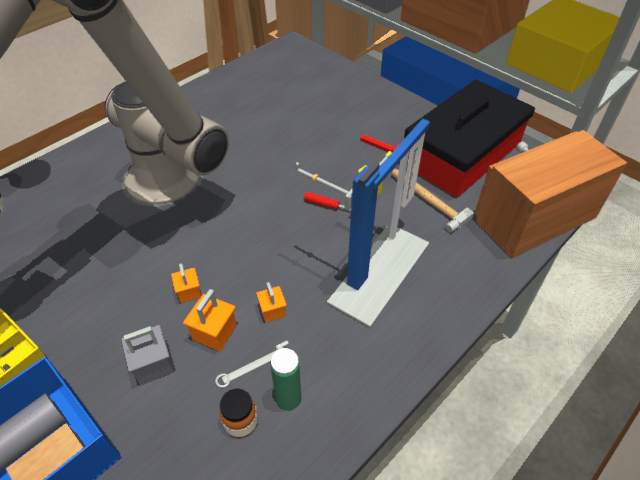

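View pics/side0.png

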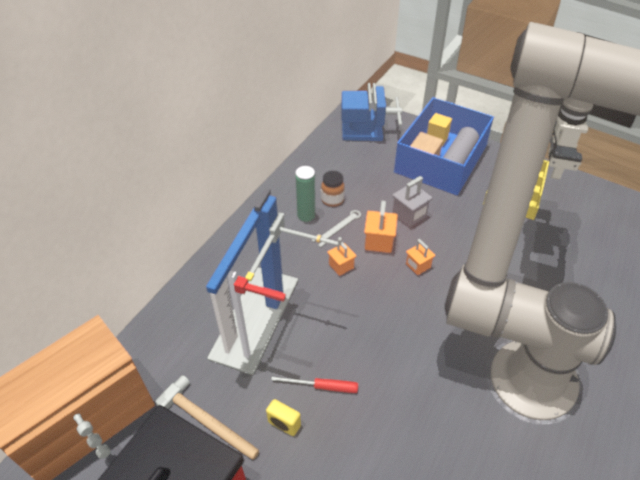

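The scene view shows three orange tubs at (186,284), (211,322) and (271,303), plus the grey one at (147,352). In the side view they are at (420,258), (381,230) and (342,258). The one at (211,322) / (381,230) is as big as the grey tub, so it fits the 76 mm size. I'll confirm that in crops.

```bash
python3 - <<'E'
import cv2
a=cv2.imread('pics/scene0.png')[255:355,165:298];cv2.imwrite('pics/c1.png',cv2.resize(a,None,fx=6,fy=6,interpolation=cv2.INTER_CUBIC))
b=cv2.imread('pics/side0.png')[190:340,205:405];cv2.imwrite('pics/c2.png',cv2.resize(b,None,fx=4,fy=4,interpolation=cv2.INTER_CUBIC))
c=cv2.imread('pics/scene0.png')[120:320,270:440];cv2.imwrite('pics/c3.png',cv2.resize(c,None,fx=3,fy=3,interpolation=cv2.INTER_CUBIC))
E
```

```text
(no output)
```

View pics/c1.png

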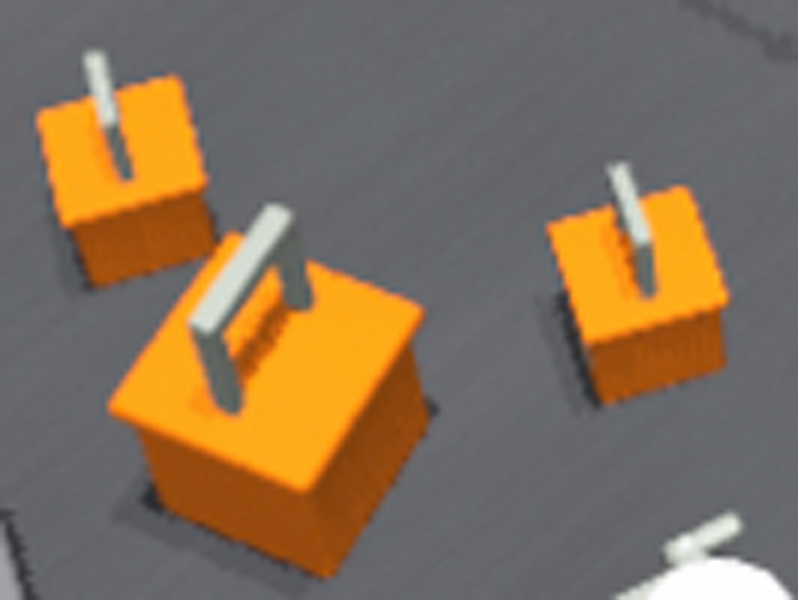

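View pics/c2.png

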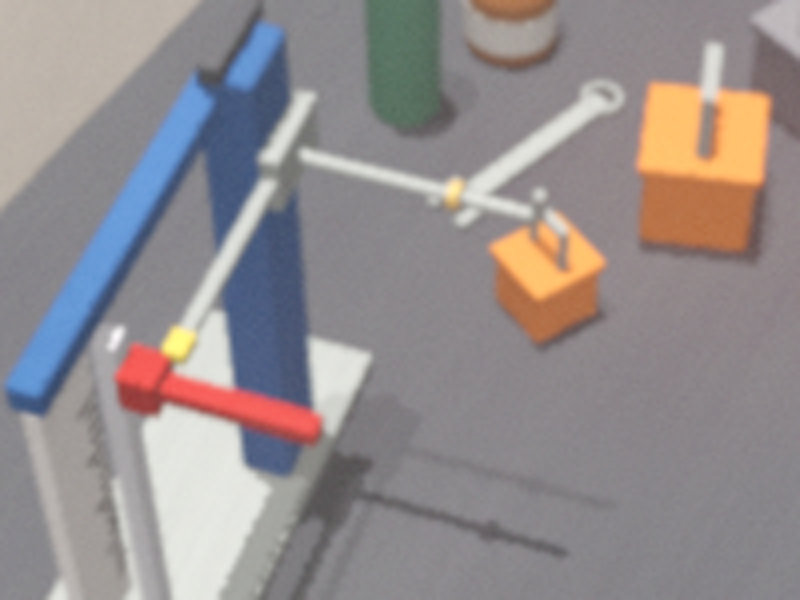

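View pics/c3.png

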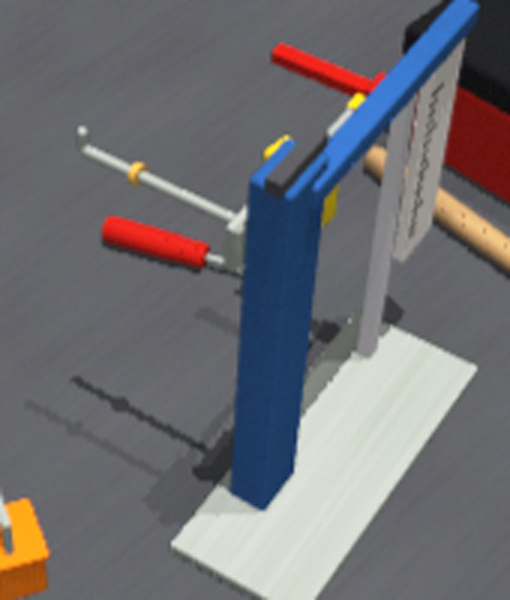

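The crops confirm it: the tub at (211,322) is the full-size one and the other two are miniatures. In the side crop the hook tip is near (540,193), the collar near (455,192), the red tab's free end near (315,430) and the yellow pointer near (180,345).

```bash
python3 - <<'E'
from h import *
s=lambda x,y:('scene0',((x+.5)/6-.5+165,(y+.5)/6-.5+255))
q=lambda x,y:('scene0',((x+.5)/3-.5+270,(y+.5)/3-.5+120))
d=lambda x,y:('side0',((x+.5)/4-.5+205,(y+.5)/4-.5+190))
for n,a,b in [('tip',q(82,129),d(540,190)),('collar',q(136,172),d(455,193)),('markEnd',q(277,53),d(313,428)),('ptr',q(357,101),d(180,345)),
 ('hfar',s(280,208),d(714,43)),('lidA',s(237,235),d(770,97)),('lidB',s(110,405),d(650,85)),('lidC',s(303,490),d(638,170)),('lidD',s(425,312),d(765,182)),('bar root',q(232,215),d(303,154)),
 ('colA',q(250,183),d(283,38)),('crossEnd',q(475,5),d(25,385))]: print(n,*tri(a,b))
L=[atz(*s(*p),80) for p in((237,235),(110,405),(303,490),(425,312))];print(np.round(L,1),np.mean(L,0).round(1))
L=[atz(*d(*p),80) for p in((650,85),(770,97),(765,182),(638,170))];print(np.round(L,1),np.mean(L,0).round(1))
H=[atz(*s(*p),136) for p in((203,322),(280,210))];print(np.round(H,1),np.mean(H,0))
E
```

```text
tip [492.   86.6 310.2] [0.4 0.4]
collar [537.4  96.  292.3] [0.2 0.2]
markEnd [519.5 265.2 291.1] [0.5 0.5]
ptr [602.5 259.2 297.5] [0.2 0.2]
hfar [ 520.4 -199.2  166. ] [7.3 7.3]
lidA [ 485.3 -206.8  124.5] [13.4 13.4]
lidB [ 540.3 -247.    98.6] [36.6 36.6]
lidC [ 551.7 -214.2   23.7] [13.6 13.6]
lidD [ 494.7 -171.5   60.2] [40.4 40.4]
bar root [619.4 112.2 295. ] [3.7 3.7]
colA [644.1  94.3 354.5] [0.2 0.2]
crossEnd [627.3 349.2 348.8] [3.6 3.6]
[[ 468.5 -186.8   80. ]
 [ 495.1 -263.4   80. ]
 [ 571.3 -235.9   80. ]
 [ 544.4 -158.9   80. ]] [ 519.8 -211.3   80. ]
[[ 569.1 -230.6   80. ]
 [ 491.3 -262.1   80. ]
 [ 460.6 -186.4   80. ]
 [ 539.5 -153.5   80. ]] [ 515.1 -208.2   80. ]
[[ 526.5 -233.8  136. ]
 [ 508.1 -186.5  136. ]] [ 517.30179833 -210.15357995  136.        ]
```

Call:
crank_tcp --plan '{"ticks":[[92,56,-22,0,-0.02],[92,112,-45,0,-0.04],[92,168,-68,0,-0.06],[92,224,-90,0,-0.075],[92,280,-112,0,-0.075]]}'

```text
time: 0.78
tool_pos: [388.3, -313.6, 404.7]
tcp_rot: [3.141, 0.0, 0.367]
contact_force: [1.0, -0.2, -0.2]
grip_width: 91.8
finger_force: 0.0
```

```bash
python3 -c "
from h import *
cap('wrist','w1')"
```

Call:
crank_tcp --plan '{"ticks":[[92,50,-20,0,0],[92,100,-44,0,0],[92,149,-74,0,0],[92,149,-74,0,0]]}'

```text
time: 1.32
tool_pos: [501.1, -189.7, 404.3]
tcp_rot: [-3.141, -0.0, 0.372]
contact_force: [-0.2, -0.5, -0.4]
grip_width: 91.8
finger_force: 0.0
```

```bash
python3 - <<'E'
from h import *
cap('wrist','w2');o=bot.get_obs();print(o['tool_pos'],o['tcp_rot'],o['contact_force'])
a=cv2.imread('pics/w1.png');b=cv2.imread('pics/w2.png')
X=[[517.5+x,-210+y,z] for x,y,z in((0,0,136),)]
print(proj('w1',X),proj('w2',X),proj('w2',[[513.7,90.7,295]]))
cv2.imwrite('pics/w12.png',np.vstack([cv2.resize(a,(400,300)),cv2.resize(b,(400,300))]))
cv2.imwrite('pics/w12.png',np.hstack([a[90:450,120:520],b[90:450,120:520]]))
E
```

```text
[ 500.11158419 -191.23750306  404.26246455] [-3.14110727e+00  7.67930512e-04  3.70376815e-01] [ 0.31862679 -0.41580931 -0.23203712]
[[231.2  -5. ]] [[347.7 231.3]] [[-1033.4   -92.5]]
```

View pics/w12.png

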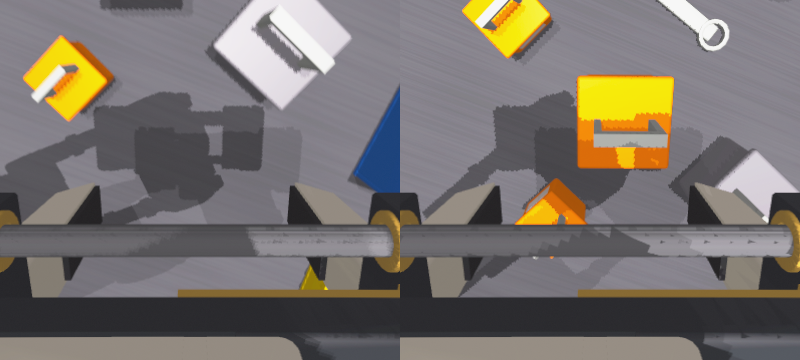

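The wrist view from above (right half) shows the target tub's lid at about (578–673, 76–168). Its handle bar runs along row 140 from x = 594 to 667, parallel to the closing line.

```bash
python3 - <<'E'
from h import *
w=lambda x,y:('w2',(x-280,y+90))
s=lambda x,y:('scene0',((x+.5)/6-.5+165,(y+.5)/6-.5+255))
print(tri(w(630.5,140),s(241.5,266)), tri(w(594,140.5),s(203,322)),tri(w(667,140),s(280,210)))
L=[atz(*w(*p),80) for p in((578,76),(673,77),(668,168),(578,168))];print(np.round(L,1),np.mean(L,0).round(1))
for a,b in (((578,76),(425,312)),((673,77),(303,490)),((668,168),(110,405)),((578,168),(237,235))): print(tri(w(*a),s(*b)))
E=[atz(*w(*p),136) for p in((594,140.5),(667,140))];print(E,np.mean(E,0))
p,y=np.array([501.1,-190.0]),.367
def d(t): v=np.array(t)-p;return v@[np.cos(y),np.sin(y)],v@[np.sin(y),-np.cos(y)]
print(d((518,-210.5)))
E
```

```text
(array([ 519.5, -211.2,  138.9]), array([0.3, 0.3])) (array([ 479.8, -203.2,   49.6]), array([11.2, 11.2])) (array([ 545.8, -211.6,  203.2]), array([7.3, 7.3]))
[[ 543.3 -158.7   80. ]
 [ 572.  -234.4   80. ]
 [ 495.7 -264.7   80. ]
 [ 465.6 -187.9   80. ]] [ 519.2 -211.4   80. ]
(array([ 543.2, -158.5,   78.2]), array([0.2, 0.2]))
(array([ 571.5, -235.2,   79.3]), array([0.7, 0.7]))
(array([ 496.3, -263.9,   82.1]), array([0.1, 0.1]))
(array([ 466.3, -187.1,   78.5]), array([1.4, 1.4]))
[array([ 509.06552641, -186.82155436,  136.        ]), array([ 528.86035417, -236.39015073,  136.        ])] [ 518.96294029 -211.60585254  136.        ]
(np.float64(8.41885016166476), np.float64(25.19886826735353))
```

Call:
crank_tcp --plan '{"ticks":[[92,12,24.5,0,0],[92,12,24.5,50,0],[92,12,24.5,95,0],[92,12,24.5,125,0],[92,12,24.5,137,0]]}'

```text
time: 2.0
tool_pos: [518.3, -212.2, 265.9]
tcp_rot: [-3.139, 0.002, 0.365]
contact_force: [0.7, -0.1, 0.1]
grip_width: 91.8
finger_force: 0.0
```

Call:
crank_tcp --plan '{"ticks":[[92,0,0,0,0],[40,0,0,0,0],[40,0,0,0,0],[40,0,0,0,0],[40,0,0,0,0]]}'

```text
time: 2.62
tool_pos: [519.6, -211.0, 268.1]
tcp_rot: [3.141, -0.0, 0.367]
contact_force: [0.3, -1.1, -0.2]
grip_width: 56.7
finger_force: 0.0
```

Call:
crank_tcp --plan '{"ticks":[[40,0,0,0,0],[40,0,0,0,0]]}'

```text
time: 2.88
tool_pos: [519.6, -210.9, 267.9]
tcp_rot: [3.141, -0.0, 0.367]
contact_force: [-0.3, 1.8, 2.6]
grip_width: 53.7
finger_force: 29.9
```

Call:
crank_tcp --plan '{"ticks":[[40,0,0,-15,0],[40,0,0,-60,0],[40,0,0,-110,0],[40,0,0,-160,0],[40,0,0,-196,0]]}'

```text
time: 3.5
tool_pos: [519.2, -210.9, 467.0]
tcp_rot: [3.139, -0.002, 0.367]
contact_force: [0.6, -0.9, -2.7]
grip_width: 54.2
finger_force: 29.9
```

Call:
crank_tcp --plan '{"ticks":[[40,0,0,0,0],[40,0,0,0,0],[40,0,0,0,0],[40,0,0,0,0]]}'

```text
time: 4.0
tool_pos: [519.6, -211.1, 462.4]
tcp_rot: [-3.14, 0.002, 0.367]
contact_force: [0.1, 0.1, -1.1]
grip_width: 53.8
finger_force: 29.9
```

```bash
python3 - <<'E'
from h import *
F=[]
for i in range(4):
    c=cap('side','s1') if i==0 else vision.capture('side'); F.append(bot.get_obs()['contact_force'])
print(np.mean(F,0),F)
p,y=np.array([519.4,-211.3]),.367
h=.187; seat=np.array([513.7,90.7]); u=np.array([np.cos(h),np.sin(h)])
for s in(-80,-100,-22,0): 
    t=seat+s*u;v=t-p;print(s,t,v@[np.cos(y),np.sin(y)],v@[np.sin(y),-np.cos(y)])
E
```

```text
[ 0.19131277  0.18152177 -2.19576951] [array([ 0.31586326,  0.0446243 , -1.49112115]), array([ 0.40848947,  0.87385976, -2.43675908]), array([ 0.4077893 ,  0.35969481, -3.01872053]), array([-0.36689093, -0.55209178, -1.83647729])]
-80 [435.09468865  75.82703705] 24.334760716891523 -298.2568362181768
-100 [415.44336081  72.10879632] 4.657886861129157 -301.8374276866932
-22 [492.08353938  86.60993519] 81.39769489860257 -287.8731209594789
0 [513.7  90.7] 103.04225613994126 -283.9344703441108
```

Call:
crank_tcp --plan '{"ticks":[[40,3,-30,0,0.03],[40,7,-80,0,0.07],[40,12,-135,0,0.11],[40,17,-190,0,0.15],[40,21,-240,0,0.18]]}'

```text
time: 4.82
tool_pos: [452.2, 22.2, 463.9]
tcp_rot: [3.142, -0.001, 0.186]
contact_force: [0.6, 1.0, -2.0]
grip_width: 53.7
finger_force: 29.9
```

Call:
crank_tcp --plan '{"ticks":[[40,4,-28,0,0],[40,10,-51,0,0],[40,13,-57,0,0],[40,13,-57,0,0],[40,13,-57,0,0]]}'

```text
time: 5.45
tool_pos: [455.4, 78.2, 463.6]
tcp_rot: [3.141, 0.0, 0.186]
contact_force: [-0.1, 0.2, -3.5]
grip_width: 54.3
finger_force: 29.9
```

```bash
python3 - <<'E'
from h import *
cap('scene','s2a');cap('side','s2b');o=bot.get_obs();print(o['tool_pos'],o['tcp_rot'])
a=cv2.imread('pics/s2a.png')[110:310,215:415];b=cv2.imread('pics/s2b.png')[180:380,260:460]
cv2.imwrite('pics/s2.png',cv2.resize(np.hstack([a,b]),None,fx=2,fy=3,interpolation=cv2.INTER_CUBIC))
E
```

```text
[455.33885528  78.22702777 463.63392209] [3.14134804e+00 1.96098857e-04 1.85636134e-01]
```

View pics/s2.png

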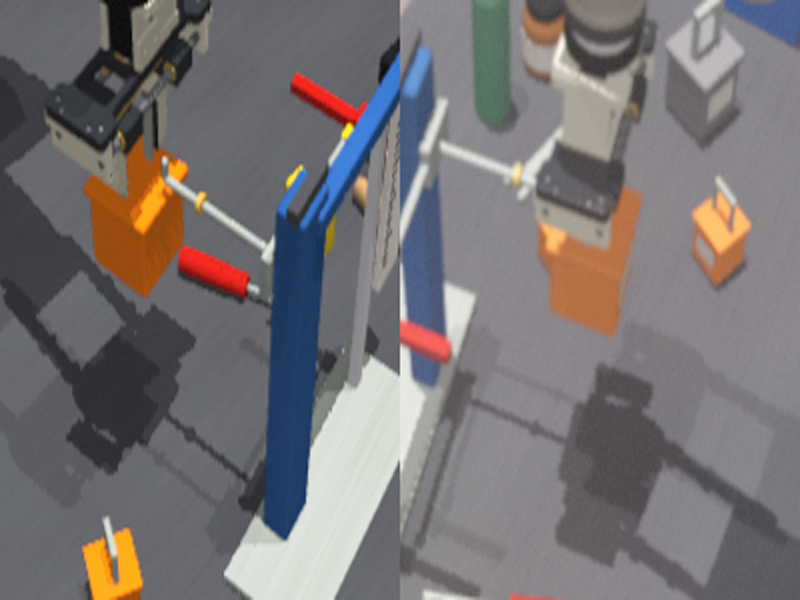

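The tub is level with the hook and about 60 mm in front of its seat: the tip is at (165,165) in the left half and the collar at (518,175) in the right half. The handle is clear of the tip, so I slide in.

Call:
crank_tcp --plan '{"ticks":[[40,10,-1.4,0,0],[40,24,-1.4,0,0],[40,40,-1.4,0,0],[40,54,-1.4,0,0],[40,60,-1.4,0,0]]}'

```text
time: 6.18
tool_pos: [515.0, 91.6, 463.2]
tcp_rot: [3.142, 0.001, 0.187]
contact_force: [0.6, 0.2, -2.5]
grip_width: 53.8
finger_force: 29.9
```

Call:
crank_tcp --plan '{"ticks":[[40,0,0,0,0],[40,0,0,0,0],[40,0,0,0,0]]}'

```text
time: 6.55
tool_pos: [513.6, 91.4, 463.9]
tcp_rot: [3.141, -0.0, 0.187]
contact_force: [-0.1, -0.2, -1.4]
grip_width: 53.8
finger_force: 29.9
```

```bash
python3 - <<'E'
from h import *
cap('scene','s3a');cap('side','s3b');o=bot.get_obs();print(o['tool_pos'],o['tcp_rot'],o['contact_force'])
a=cv2.imread('pics/s3a.png')[120:270,260:410];b=cv2.imread('pics/s3b.png')[190:340,220:370]
cv2.imwrite('pics/s3.png',cv2.resize(np.hstack([a,b]),(800,400),interpolation=cv2.INTER_CUBIC))
E
```

```text
[513.68737866  91.44704652 463.89941572] [ 3.14144600e+00 -2.44185027e-04  1.86780532e-01] [ 0.42374256  1.0240725  -2.29600752]
```

View pics/s3.png

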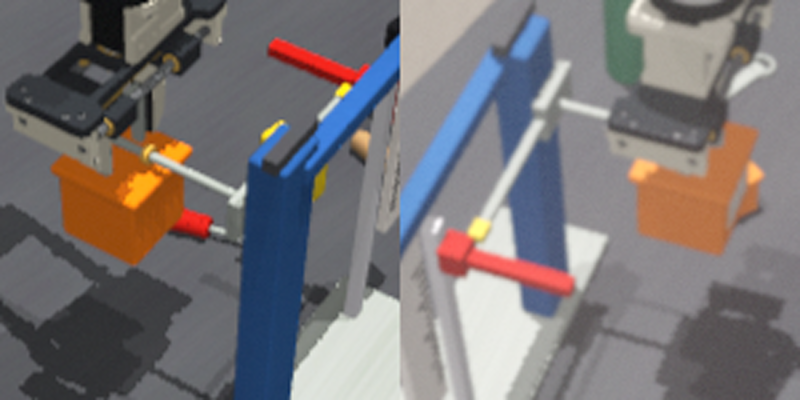

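```bash
cat >> h.py <<'E'
def favg(n):
    F=[];Z=[]
    for i in range(n): vision.capture('side');o=bot.get_obs();F.append(o['contact_force'][2]);Z.append(o['tool_pos'][2])
    print('Fz %.2f +- %.2f  z %.2f t %.2f'%(np.mean(F),np.std(F)/n**.5,np.mean(Z),o['time']))
def ptr(f):
    c=cap('side',f)['color'].astype(int);
    o=[]
    for i in range(1):
        r,g,b=c[...,0],c[...,1],c[...,2];m=((r>150)&(g>130)&(b<110)&(r-b>80)).astype(np.uint8);m[:,:225]=0;m[:,270:]=0;m[:240]=0;m[330:]=0
        k,l,s,ce=cv2.connectedComponentsWithStats(m);j=1+np.argmax(s[1:,4]) if k>1 else 0
        print(f,s[1:].tolist(),ce[1:].round(2).tolist())
E
python3 - <<'E'
from h import *
favg(25);ptr('p0')
# predicted pointer pixel row vs sink
for dz in(0,10,20,30,40): print(dz,proj('p0',[[602.5,259.2,297.5-dz]]))
E
```

```text
Fz -2.27 +- 0.11  z 463.71 t 7.90
p0 [[245, 278, 1, 1, 1], [247, 279, 3, 1, 3]] [[245.0, 278.0], [248.0, 279.0]]
0 [[249.7 275.9]]
10 [[250.2 279. ]]
20 [[250.7 282. ]]
30 [[251.1 285.1]]
40 [[251.5 288. ]]
```

Call:
crank_tcp --plan '{"ticks":[[40,0,0,5,0],[40,0,0,10,0],[40,0,0,14,0],[40,0,0,17,0],[40,0,0,20,0]]}'

```text
time: 8.57
tool_pos: [514.0, 91.5, 443.5]
tcp_rot: [3.141, -0.0, 0.187]
contact_force: [0.4, 0.5, -2.1]
grip_width: 53.7
finger_force: 29.9
```

Call:
crank_tcp --plan '{"ticks":[[40,0,0,2.5,0],[40,0,0,5,0],[40,0,0,7.5,0],[40,0,0,10,0],[40,0,0,12.5,0]]}'

```text
time: 9.2
tool_pos: [514.0, 91.5, 431.1]
tcp_rot: [3.141, -0.0, 0.187]
contact_force: [0.7, 0.5, -1.5]
grip_width: 53.9
finger_force: 29.9
```

Call:
crank_tcp --plan '{"ticks":[[40,0,0,2.5,0],[40,0,0,5,0],[40,0,0,7.5,0],[40,0,0,9,0],[40,0,0,10,0]]}'

```text
time: 9.82
tool_pos: [514.0, 91.5, 421.2]
tcp_rot: [3.141, -0.0, 0.187]
contact_force: [-0.2, 0.4, -0.8]
grip_width: 54.2
finger_force: 29.9
```

```bash
python3 - <<'E'
from h import *
favg(20)
def cen(f,n,th=70):
    c=cv2.cvtColor(cv2.imread(f'pics/{f}.png'),cv2.COLOR_BGR2RGB).astype(int)
    X=[602.5,259.2,297.5]
    u,v=proj(f,[X])[0].astype(int);p=c[v-10:v+22,u-9:u+10];print(f);w=p[...,:2].min(2)-p[...,2];print(w[:, :] if n else '')
    w=np.clip(w-th,0,None);ys,xs=np.mgrid[v-10:v+22,u-9:u+10];print((w*xs).sum()/w.sum(),(w*ys).sum()/w.sum(),w.sum())
for th in(40,70):cen('p0',0,th)
cap('side','p1')
for th in(40,70):cen('p1',0,th)
cap('scene','p1s');cen('s3a',0);cen('p1s',0)
for d in(0,10,20,30):print(proj('p1s',[[602.5,259.2,297.5-d]]),proj('p1',[[602.5,259.2,297.5-d]]))
E
```

```text
Fz -1.01 +- 0.14  z 421.22 t 10.82
p0

249.16984993178718 275.6538199181446 2932
p0

249.14812189936217 275.6888731396173 1411
p1

250.13797313797315 280.05779405779407 2457
p1

250.2 280.08290598290597 1170
s3a

388.29915433403806 153.06553911205074 1892
p1s

nan nan 0
[[388.8 153.3]] [[249.7 275.9]]
[[388.3 156.8]] [[250.2 279. ]]
[[387.9 160.2]] [[250.7 282. ]]
[[387.5 163.6]] [[251.1 285.1]]<stdin>:7: RuntimeWarning: invalid value encountered in scalar divide
```

Call:
crank_tcp --plan '{"ticks":[[40,0,0,2.5,0],[40,0,0,5,0],[40,0,0,7.5,0],[40,0,0,10,0],[40,0,0,12,0]]}'

```text
time: 11.55
tool_pos: [514.0, 91.5, 409.0]
tcp_rot: [3.141, -0.0, 0.187]
contact_force: [0.0, 1.5, -0.3]
grip_width: 53.7
finger_force: 29.9
```

Call:
crank_tcp --plan '{"ticks":[[40,0,0,1,0],[40,0,0,2,0],[40,0,0,3,0],[40,0,0,3,0],[40,0,0,3,0]]}'

```text
time: 12.18
tool_pos: [514.0, 91.5, 406.3]
tcp_rot: [3.141, -0.0, 0.187]
contact_force: [1.1, -0.3, -0.1]
grip_width: 53.7
finger_force: 29.9
```

```bash
python3 - <<'E'
from h import *
favg(40)
cap('side','p2');f='p2'
c=cv2.cvtColor(cv2.imread('pics/p2.png'),cv2.COLOR_BGR2RGB).astype(int);u,v=249,275
p=c[v-10:v+22,u-9:u+10];w=np.clip(p[...,:2].min(2)-p[...,2]-40,0,None);ys,xs=np.mgrid[v-10:v+22,u-9:u+10];print((w*xs).sum()/w.sum(),(w*ys).sum()/w.sum(),w.sum())
E
```

```text
Fz -0.04 +- 0.07  z 406.20 t 14.18
251.51773981603154 282.92247043363994 761
```

Call:
crank_tcp --plan '{"ticks":[[40,0,0,0.7,0],[40,0,0,0.7,0],[60,0,0,0.7,0],[70,0,0,0.7,0],[80,0,0,0.7,0]]}'

```text
time: 14.85
tool_pos: [513.9, 91.5, 405.5]
tcp_rot: [3.142, 0.0, 0.187]
contact_force: [0.8, -0.7, 0.2]
grip_width: 75.3
finger_force: 0.0
```

```bash
python3 - <<'E'
from h import *
favg(10)
cap('side','p3')
c=cv2.cvtColor(cv2.imread('pics/p3.png'),cv2.COLOR_BGR2RGB).astype(int);u,v=249,275
p=c[v-10:v+22,u-9:u+10];w=np.clip(p[...,:2].min(2)-p[...,2]-40,0,None);ys,xs=np.mgrid[v-10:v+22,u-9:u+10];print((w*xs).sum()/w.sum(),(w*ys).sum()/w.sum(),w.sum())
E
```

```text
Fz 0.01 +- 0.27  z 405.49 t 15.35
251.93839835728951 283.2772073921971 487
```

Call:
crank_tcp --plan '{"ticks":[[90,0,0,0,0],[90,0,0,-10,0],[90,0,0,-30,0],[90,0,0,-65,0],[90,0,0,-100,0]]}'

```text
time: 16.02
tool_pos: [513.8, 91.5, 507.3]
tcp_rot: [3.141, -0.0, 0.187]
contact_force: [0.3, 0.7, 0.7]
grip_width: 90.3
finger_force: 0.0
```

Call:
crank_tcp --plan '{"ticks":[[90,15,-40,0,0],[90,30,-90,0,0],[90,42,-135,0,0],[90,50,-165,0,0],[90,50,-170,0,0]]}'

```text
time: 16.65
tool_pos: [531.2, 269.5, 505.6]
tcp_rot: [-3.141, -0.0, 0.189]
contact_force: [0.2, -0.2, -0.4]
grip_width: 90.3
finger_force: 0.0
```

```bash
python3 - <<'E'
from h import *
cap('scene','q0');cap('side','q0s');cap('wrist','q0w');o=bot.get_obs();print(o['tool_pos'],o['tcp_rot'],o['contact_force'])
a=cv2.imread('pics/q0.png')[120:270,310:430];b=cv2.imread('pics/q0s.png')[220:370,220:340];c=cv2.imread('pics/q0w.png')
f=lambda i,w,h:cv2.resize(i,(w,h),interpolation=cv2.INTER_CUBIC)
cv2.imwrite('pics/q.png',np.hstack([np.vstack([f(a,240,300),f(b,240,300)]),f(c,560,420) if 0 else np.vstack([f(c,560,420),np.zeros((180,560,3),np.uint8)])]))
E
```

```text
[531.42624397 267.2734583  505.80020834] [ 3.14107735e+00 -1.78009060e-04  1.86638072e-01] [-0.09142455 -0.3073136  -0.65572221]
```

View pics/q.png

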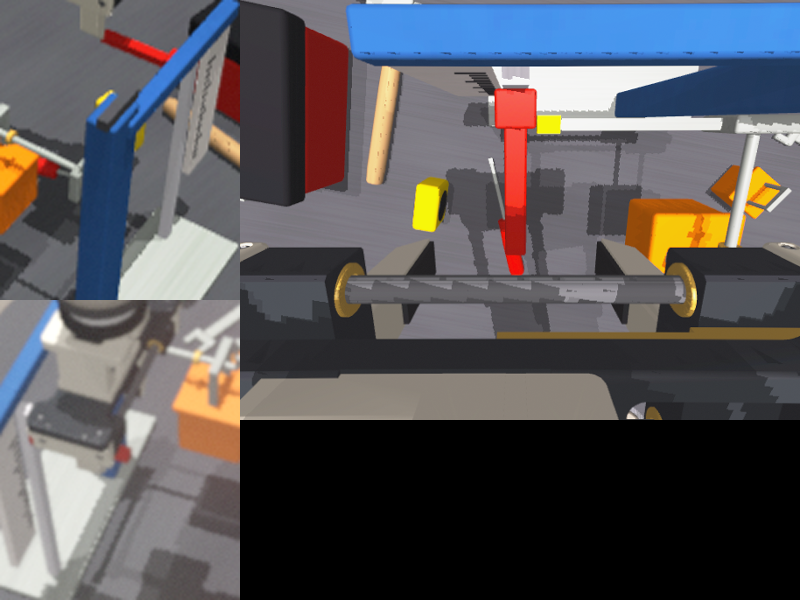

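The tub hangs from the hook, and the red bar is centred between the open fingers at (514,190), with the yellow pointer end at (549,124). Next I take two side-shifted wrist views to triangulate the bar and the pointer by parallax.

Call:
crank_tcp --plan '{"ticks":[[90,0,40,0,0],[90,0,80,0,0],[90,0,90,0,0],[90,0,90,0,0],[90,0,90,0,0]]}' --lines "1,2"

```text
time: 17.42
tool_pos: [548.0, 179.8, 505.7]
```

```bash
python3 -c "
from h import *
cap('wrist','qA')"
```

Call:
crank_tcp --plan '{"ticks":[[90,0,-50,0,0],[90,0,-105,0,0],[90,0,-155,0,0],[90,0,-180,0,0],[90,0,-180,0,0]]}' --lines "1,2"

```text
time: 18.1
tool_pos: [513.6, 358.9, 504.9]
```

Call:
crank_tcp --plan '{"ticks":[[90,0,0,0,0],[90,0,0,0,0]]}' --lines "1,2"

```text
time: 18.35
tool_pos: [515.0, 355.4, 505.6]
```

```bash
cat > m.py <<'E'
from h import *
def lay(f):
    c=cv2.cvtColor(cv2.imread(f'pics/{f}.png'),cv2.COLOR_BGR2RGB).astype(int);r,g,b=c[...,0],c[...,1],c[...,2]
    red=(r>80)&(g<0.45*r)&(b<0.5*r); yel=(r>120)&(g>0.8*r)&(b<.4*r)
    for n,m in(('red',red),('yel',yel)):
        k,l,s,ce=cv2.connectedComponentsWithStats(m.astype(np.uint8))
        for i in range(1,k):
            if s[i,4]>150: print(f,n,s[i].tolist(),ce[i].round(1))
    return c
E
python3 - <<'E'
from m import *
cap('wrist','qB')
for f in('q0w','qA','qB'):
    c=lay(f)
    for y in(170,200,220):
        x=np.where((c[y,:,0]>80)&(c[y,:,1]<.45*c[y,:,0])&(c[y,:,2]<.5*c[y,:,0]))[0];x=x[(x>60)]
        print(y,[(int(i),int(c[y,i,0])) for i in x][::2])
    
E
```

```text
q0w red [74, 31, 50, 190, 8127] [ 96.6 125.5]
q0w red [290, 101, 49, 214, 6370] [314.  191.7]
q0w yel [339, 132, 28, 21, 570] [352.2 141.9]
q0w yel [197, 203, 41, 62, 1767] [214.8 232.6]
q0w yel [472, 248, 48, 56, 1559] [492.2 268.8]
170 [(74, 94), (76, 126), (78, 115), (80, 111), (82, 111), (84, 112), (86, 111), (88, 112), (90, 112), (92, 112), (94, 112), (96, 111), (98, 112), (100, 111), (102, 112), (104, 111), (106, 112), (108, 111), (110, 111), (112, 112), (114, 112), (116, 112), (118, 111), (302, 198), (304, 247), (306, 247), (308, 247), (310, 247), (312, 247), (314, 247), (316, 247), (318, 247), (320, 247), (322, 247), (324, 247), (326, 238)]
200 [(74, 87), (76, 126), (78, 115), (80, 112), (82, 111), (84, 112), (86, 111), (88, 112), (90, 111), (92, 111), (94, 112), (96, 111), (98, 112), (100, 112), (102, 112), (104, 112), (106, 112), (108, 112), (110, 111), (112, 112), (114, 111), (116, 112), (118, 111), (303, 242), (305, 247), (307, 247), (309, 247
[... 1556 characters left out ...]
, 247), (474, 247), (476, 247), (478, 247), (480, 247), (482, 247), (484, 247), (486, 247), (488, 247), (490, 247), (492, 247), (494, 230)]
200 [(156, 94), (158, 140), (160, 138), (162, 138), (164, 138), (166, 139), (168, 138), (170, 139), (172, 138), (174, 138), (176, 138), (178, 138), (180, 138), (182, 138), (459, 144), (461, 147), (463, 153), (465, 221), (467, 247), (469, 247), (471, 247), (473, 247), (475, 247), (477, 247), (479, 247), (481, 247), (483, 247), (485, 247), (487, 247), (489, 247)]
220 [(457, 145), (459, 151), (461, 154), (463, 234), (465, 247), (467, 247), (469, 247), (471, 247), (473, 247), (475, 247), (477, 247), (479, 247), (481, 247), (483, 247), (485, 247), (487, 186)]
```

```bash
python3 - <<'E'
from m import *
print(tri(('q0w',(314.7,200)),('qA',(150.3,200)),('qB',(477.3,200))))
print(tri(('qA',(150.3,200)),('qB',(477.3,200))))
print(tri(('q0w',(366.5,138)),('qA',(220.5,138))))
for f,x0,x1 in(('q0w',336,370),('qA',176,224)):
    c=cv2.cvtColor(cv2.imread(f'pics/{f}.png'),cv2.COLOR_BGR2RGB).astype(int)
    print(f)
    for y in range(128,158,3): print(y,' '.join('%d/%d'%(c[y,x,1],c[y,x,2]) for x in range(x0,x1,2)))
E
```

```text
(array([572. , 274.8, 295.7]), array([0.1, 0.1, 0.2]))
(array([572. , 274.9, 295.7]), array([0.1, 0.1]))
(array([609.9, 249.5, 262.1]), array([0., 0.]))
q0w
128 61/50 74/70 177/172 177/172 178/172 178/172 177/173 177/173 177/173 177/173 176/173 176/173 176/173 175/172 177/172 175/171 175/171
131 57/47 73/63 202/155 210/156 209/156 209/156 209/156 210/156 211/155 211/155 209/155 209/157 209/157 209/157 209/154 208/156 176/169
134 53/40 57/27 243/10 247/10 247/10 247/10 247/10 247/10 247/10 247/10 247/10 247/10 247/10 247/10 247/10 247/41 179/175
137 54/42 58/28 247/10 247/10 247/10 247/10 247/10 247/10 247/10 247/10 247/10 247/10 247/10 247/10 247/10 246/119 247/246
140 53/38 55/26 246/10 247/10 247/10 247/10 247/10 247/10 247/10 247/10 247/10 247/10 247/10 247/10 247/10 246/130 246/246
143 48/35 75/58 246/10 247/10 247/10 247/10 247/10 247/10 247/10 247/10 247/10 247/10 247/10 247/10 247/10 247/205 246/246
146 65/66 107/107 246/10 247/10 247/10 247/10 247/10 247/10 247/10 247/10 247/10 247/10 247/10 247/10 247/10 247/202 246/245
149 106/114 107/106 247/10 247/10 247/10 247/10 247/10 
[... 1415 characters left out ...]
6 117/125 117/125 139/116 242/10 247/10 247/10 247/10 247/10 247/10 247/10 247/10 247/10 247/10 247/10 247/10 247/10 232/195 242/240 242/240
149 116/125 115/124 116/125 115/124 117/126 119/127 119/126 118/126 245/10 247/10 247/10 247/10 247/10 247/10 247/10 247/10 247/10 247/10 247/10 247/10 247/10 183/19 133/102 178/177
152 118/126 118/126 117/126 118/127 117/126 118/127 117/126 117/126 209/85 232/65 233/63 234/63 234/68 219/90 219/91 220/91 220/91 221/91 221/91 222/92 222/91 143/87 112/110 116/124
155 118/126 118/126 118/126 118/126 118/126 116/126 117/126 115/125 117/125 115/124 117/126 117/126 117/126 118/126 117/125 115/124 114/123 114/123 116/124 116/124 119/127 119/126 119/126 119/127
```

Call:
crank_tcp --plan '{"ticks":[[90,0,60,0,0],[90,0,120,0,0],[90,0,180,0,0],[90,0,225,0,0],[90,0,250,0,0]]}' --lines "1,2"

```text
time: 19.02
tool_pos: [561.4, 107.3, 505.8]
```

Call:
crank_tcp --plan '{"ticks":[[90,0,0,0,0],[90,0,0,0,0]]}' --lines "1,2"

```text
time: 19.27
tool_pos: [561.1, 110.8, 505.6]
```

```bash
python3 - <<'E'
from m import *
cap('wrist','qC');lay('qC')
def edges(f,x0,x1):
    c=cv2.cvtColor(cv2.imread(f'pics/{f}.png'),cv2.COLOR_BGR2RGB).astype(float);w=c[...,1]-c[...,2]
    E=[]
    for y in (139,141,143,145,147):
        r=w[y,x0:x1]>118; i=np.where(r)[0]+x0;L,R=i[0],i[-1]
        a=L-1+(118-w[y,L-1])/(w[y,L]-w[y,L-1]);b=R+(w[y,R]-118)/(w[y,R]-w[y,R+1]);E.append((a,b))
    E=np.mean(E,0);print(f,E.round(2));return E
a=edges('q0w',330,375);b=edges('qA',180,230);c=edges('qC',50,130)
for k in(0,1):
    P=[('q0w',(a[k]+.6*(k==0),142)),('qA',(b[k],142)),('qC',(c[k],142))]
    print(tri(*P),tri(P[0],P[2]),tri(P[1],P[2]))
E
```

```text
qC red [0, 100, 64, 183, 7380] [ 27.7 187.6]
qC red [182, 248, 25, 32, 494] [193.6 263.5]
qC yel [71, 131, 38, 22, 624] [ 87.  141.8]
qC yel [434, 192, 58, 56, 981] [458.  216.5]
qC yel [71, 203, 52, 63, 2202] [ 91.6 232.1]
q0w [338.83 365.67]
qA [190.31 217.31]
qC [72.53 99.99]
(array([604.4, 265.7, 267.2]), array([0.1, 0. , 0.1])) (array([604.4, 265.7, 267.2]), array([0.1, 0.1])) (array([604.3, 265.8, 267.1]), array([0.1, 0.1]))
(array([607.4, 250.1, 266.4]), array([0.1, 0. , 0.1])) (array([607.3, 250.1, 266.4]), array([0.1, 0.1])) (array([607.4, 250. , 266.6]), array([0.1, 0.1]))
```

Call:
crank_tcp --plan '{"ticks":[[90,0,-50,0,0],[90,0,-100,0,0],[90,0,-145,0,0],[90,0,-160,0,0],[90,0,-160,0,0]]}' --lines "1,2"

```text
time: 19.95
tool_pos: [531.0, 269.0, 505.3]
```

Call:
crank_tcp --plan '{"ticks":[[90,0,0,10,0],[60,0,0,30,0],[50,0,0,50,0],[50,0,0,57,0],[50,0,0,57,0]]}'

```text
time: 20.58
tool_pos: [531.8, 267.0, 448.2]
tcp_rot: [3.141, 0.001, 0.186]
contact_force: [0.5, -0.5, 0.5]
grip_width: 54.8
finger_force: 0.0
```

Call:
crank_tcp --plan '{"ticks":[[5,0,0,0,0],[5,0,0,0,0],[5,0,0,0,0],[5,0,0,0,0],[5,0,0,0,0]]}'

```text
time: 21.2
tool_pos: [531.5, 267.8, 448.6]
tcp_rot: [3.141, -0.0, 0.187]
contact_force: [-0.1, 1.1, 1.0]
grip_width: 13.6
finger_force: 30.0
```

Call:
crank_tcp --plan '{"ticks":[[5,0,0,0,0],[5,0,0,0,0],[5,0,0,0,0]]}'

```text
time: 21.58
tool_pos: [531.5, 267.8, 448.6]
tcp_rot: [3.142, -0.0, 0.187]
contact_force: [-1.1, 0.7, 1.7]
grip_width: 13.5
finger_force: 30.0
```

Call:
crank_tcp --plan '{"ticks":[[5,0,0,5,0],[5,0,0,11,0],[5,0,0,17,0],[5,0,0,23,0],[5,0,0,27,0]]}'

```text
time: 22.2
tool_pos: [531.5, 267.8, 420.9]
tcp_rot: [3.141, 0.0, 0.187]
contact_force: [-0.8, -0.2, 2.3]
grip_width: 13.7
finger_force: 30.0
```

Call:
crank_tcp --plan '{"ticks":[[5,0,0,0,0],[5,0,0,0,0],[30,0,0,0,0],[50,0,0,0,0],[50,0,0,0,0]]}'

```text
time: 22.82
tool_pos: [531.5, 267.8, 421.7]
tcp_rot: [3.142, -0.0, 0.187]
contact_force: [0.3, -0.2, -0.4]
grip_width: 38.7
finger_force: 0.0
```

Call:
crank_tcp --plan '{"ticks":[[60,0,0,0,0],[60,0,0,-10,0],[90,0,0,-40,0],[90,0,0,-75,0],[90,0,0,-84,0]]}'

```text
time: 23.45
tool_pos: [531.4, 267.8, 508.6]
tcp_rot: [-3.141, -0.005, 0.187]
contact_force: [0.1, 0.2, -0.4]
grip_width: 85.3
finger_force: 0.0
```

Call:
crank_tcp --plan '{"ticks":[[90,0,0,0,0],[90,0,0,0,0],[90,0,0,0,0]]}'

```text
time: 23.82
tool_pos: [531.6, 267.8, 504.2]
tcp_rot: [3.141, 0.002, 0.187]
contact_force: [0.2, 0.5, 0.7]
grip_width: 89.9
finger_force: 0.0
```

```bash
python3 - <<'E'
from m import *
cap('wrist','r0');lay('r0');cap('side','r0s')
E
```

```text
r0 red [73, 30, 50, 191, 8211] [ 95.4 124.8]
r0 red [293, 105, 42, 210, 5393] [313.4 195.5]
r0 yel [339, 131, 28, 21, 571] [352.1 140.9]
r0 yel [197, 202, 40, 63, 1769] [214.2 232.3]
```

Call:
crank_tcp --plan '{"ticks":[[90,0,50,0,0],[90,0,100,0,0],[90,0,130,0,0],[90,0,140,0,0],[90,0,140,0,0]]}' --lines "1,2"

```text
time: 24.55
tool_pos: [557.6, 130.3, 505.3]
```

Call:
crank_tcp --plan '{"ticks":[[90,0,0,0,0],[90,0,0,0,0]]}' --lines "1,2"

```text
time: 24.8
tool_pos: [557.3, 131.3, 505.5]
```

```bash
python3 - <<'E'
from m import *
cap('wrist','rC');lay('rC')
for f in('r0','rC'):
    c=cv2.cvtColor(cv2.imread(f'pics/{f}.png'),cv2.COLOR_BGR2RGB).astype(int)
    x0,x1=(285,345) if f=='r0' else (30,110)
    for y in(190,205): print(f,y,[(x,int(c[y,x,0])) for x in range(x0,x1) if c[y,x,1]<.45*c[y,x,0]])
E
```

```text
rC red [0, 98, 17, 112, 1660] [  7.1 155.6]
rC red [46, 105, 76, 170, 6256] [ 90.2 176.2]
rC red [196, 248, 26, 28, 447] [207.9 262.1]
rC red [222, 278, 9, 37, 193] [225.1 299.9]
rC yel [106, 131, 36, 21, 605] [121.9 141. ]
rC yel [451, 193, 49, 50, 823] [472.3 
[... 604 characters left out ...]
6), (325, 176)]
rC 190 [(79, 226), (80, 246), (81, 247), (82, 247), (83, 247), (84, 247), (85, 247), (86, 247), (87, 247), (88, 247), (89, 247), (90, 247), (91, 247), (92, 247), (93, 247), (94, 247), (95, 247), (96, 247), (97, 246), (98, 244), (99, 239), (100, 221), (101, 171), (102, 112), (103, 115), (104, 111), (105, 111), (106, 111), (107, 111), (108, 111), (109, 110)]
rC 205 [(82, 243), (83, 246), (84, 247), (85, 247), (86, 247), (87, 247), (88, 247), (89, 247), (90, 247), (91, 247), (92, 247), (93, 247), (94, 247), (95, 247), (96, 247), (97, 247), (98, 247), (99, 247), (100, 246), (101, 242), (102, 235), (103, 201), (104, 142), (105, 117), (106, 115), (107, 113), (108, 112), (109, 112)]
```

```bash
python3 - <<'E'
from m import *
for y,a,b in((190,314.2,90.0),(205,314.1,92.7)): print('bar top',tri(('r0',(a,y)),('rC',(b,y))))
def edges(f,x0,x1):
    c=cv2.cvtColor(cv2.imread(f'pics/{f}.png'),cv2.COLOR_BGR2RGB).astype(float);w=c[...,1]-c[...,2]
    E=[]
    for y in (137,139,141,143,145):
        i=np.where(w[y,x0:x1]>118)[0]+x0;L,R=i[0],i[-1]
        E.append((L-1+(118-w[y,L-1])/(w[y,L]-w[y,L-1]),R+(w[y,R]-118)/(w[y,R]-w[y,R+1])))
    return np.mean(E,0)
a=edges('r0',330,375);b=edges('rC',98,150);print(a,b)
for k in(0,1):print('ptr top',tri(('r0',(a[k]+.6*(k==0),141)),('rC',(b[k],141))))
# final visual check crop
c=cv2.imread('pics/r0.png')[90:250,280:480]
d=cap('side','fs');d=cv2.imread('pics/fs.png')[220:380,215:415];e=cap('scene','fc');e=cv2.imread('pics/fc.png')[120:280,280:480]
cv2.imwrite('pics/fin.png',cv2.resize(np.hstack([d,e]),(800,320),interpolation=cv2.INTER_CUBIC))
E
```

```text
bar top (array([573.3, 275. , 268.1]), array([0.1, 0.1]))
bar top (array([564. , 273.3, 267.9]), array([0.1, 0.1]))
[338.56585195 365.76118633] [107.07583824 134.71646164]
ptr top (array([604.7, 265.8, 267.5]), array([0., 0.]))
ptr top (array([607.7, 250.1, 266.5]), array([0.1, 0.1]))
```

View pics/fin.png

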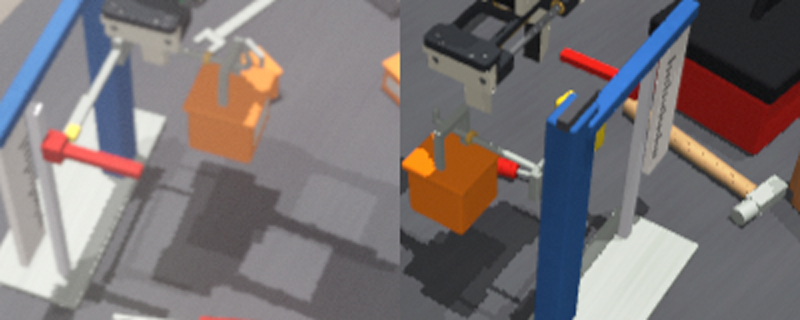

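The tub hangs free with nothing touching it, and the marker block (54,147) sits beside the pointer (72,131). The wrist triangulation puts the marker at 262.0 mm and the pointer at 263.0 mm. I run one last pixel check for settling and level, then hand in.

```bash
python3 - <<'E'
from h import *
for f in('p0','r0s','fs'):
    c=cv2.cvtColor(cv2.imread(f'pics/{f}.png'),cv2.COLOR_BGR2RGB).astype(float)[262:302,228:290]
    w=np.clip(c[...,:2].min(2)-c[...,2]-40,0,None);r=np.clip(c[...,0]-c[...,1:].max(2)-60,0,None)
    y,x=np.mgrid[262:302,228:290]
    print(f,[((m*x).sum()/m.sum(),(m*y).sum()/m.sum(),m.sum()) for m in(w,r)])
print(bot.get_obs()['contact_force'],bot.get_obs()['time'])
E
```

```text
p0 [(np.float64(249.16984993178718), np.float64(275.6538199181446), np.float64(2932.0)), (np.float64(256.7322043537329), np.float64(288.3048560866955), np.float64(31651.0))]
r0s [(np.float64(nan), np.float64(nan), np.float64(0.0)), (np.float64(243.49548264384214), np.float64(296.8640038040894), np.float64(2103.0))]
fs [(np.float64(250.94751830756712), np.float64(285.5691619202604), np.float64(2458.0)), (np.float64(253.44242275223343), np.float64(295.06069174657813), np.float64(24402.0))]
[ 0.39295042 -0.39530576 -0.21972482] 24.95<stdin>:6: RuntimeWarning: invalid value encountered in scalar divide
```

```bash
python3 -c "
from plant import bot
print(bot.close_job())"
```

```text
the job is handed in; nothing more can be done
None
```

The orange tub hangs on the spring scale's hook, sunk about 32 mm, the red marker is level with the pointer to within about 1 mm, nothing else was touched, and the job was handed in at about 25 s.

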